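# Power up and tare the bench balance

## Robot

A 6-joint arm with a two-finger parallel gripper is mounted at the origin on the work surface. World frame = base frame: x ahead of the robot, y to its left, z up, the work surface at z = 0. Lengths are in m, angles in rad, forces in N, time in s.
With the tool pointing down it reaches from about 0.35 to 0.85 m from the base axis. Payload 8.1 kg.
Tool frame: the origin (TCP) lies midway between the tips of the shut fingers; the grasp point (between the pads) lies 19 mm behind it; z points along the fingers, y is the line along which they close (so a half turn about z gives the same grasp; the last joint's range is limited). The gripper opens to 93 mm and grips with 3 to 60 N. Pads are 15 mm wide; open, the fingers measure 128 mm over their backs; the gripper's body (75 mm by 188 mm) begins 65 mm behind the grasp point.
Start: joints at [-1.275, 0.13, 1.488, -0, 1.523, -0.085], TCP at [0.223, -0.557, 0.219] pointing down, gripper open.
Joint ranges: [-2.96, 2.96], [-0.89, 2.26], [0.02, 2.5], [-1.34, 4.48], [0, 2.73], [-2.66, 2.66]. Speed limits (rad/s): [2.39, 2.39, 2.79, 3.14, 3.14, 3.14].

## Interface

Orientations are given as a rotation vector (axis times angle).
In Python, from plant import read_state, read_camera, get_calibration, close_job gives the robot as it stands.
- The arm moves only by the shell command python3 -m crank 'ROWS' [FORCE]. ROWS is JSON, a list that holds one entry, the list of rows, each a list of 7 numbers: the gripper's target within -1 to 1 (fully open at 1, half-way at 0, shut at -1), then the shift along the tool's x, y, z as a fraction of full scale, then the turn, a rotation vector about the tool's x, y, z as a fraction of full scale. In form: [[[grip, x, y, z, rx, ry, rz], ...]]. A call has exactly 5 rows; each row is the pose to reach, as a shift and turn from the pose commanded when the call began, along the tool's axes at that moment; what a row does not reach only later rows make up. Full scale, the value 1, is 0.5 m for a shift and 90 degrees for a turn. A row lasts 1/8 s, in which the tool goes at most 62.5 mm and 10.7 degrees, less where a joint would pass 70% of its speed; a pose out of reach is approached as far as the arm can. A call with a number of a shift or a turn outside -1 to 1 is refused whole. A call with a gripper value outside its range is refused whole. The fingers move at their own pace and stop on an object; FORCE is the grip in N (left out, the last holds). Time passes only in rows, so rows that repeat a pose let the fingers close, or fill a call up. It gives the time, the measured TCP pose, the force, the opening and the grip force at its end, in the units of the state.
- read_state(): the state, without advancing time (a new reading comes with each control period).
- read_camera(name): name is "scene" or "top" or "wrist"; returns the picture (420x560x3 uint8, red, green, blue); there is no depth.
- get_calibration(name): a dict with "fx", "fy", "cx", "cy" (pixels), "eye" and "orientation" of the camera in the world; the wrist camera has in their place "mount" (4x4, takes a point from camera to tool coordinates, whose origin is the TCP and whose axes are the flange's). Camera axes: x right, y down, z forward; pixel columns grow to the right and rows downward; lengths in m; the calibration is good to about 2 mm. The wrist camera is an equidistant fisheye: a pixel r from the principal point sees the ray r / f radians off the axis. A picture is of the moment at which its call begins: read the wrist's pose just before it. get_calibration takes no time and is no camera call.
- close_job(): hands the job in; it is judged then, once.
The state is a dict: "t": time; "q": joint angles; "dq": joint speeds; "joint_torque": joint torques, N m; "tool_pos": TCP position; "orientation": TCP orientation; "force": force on the tool from outside, world axes, zero at the start; "wrist_torque": the same for the moment, N m; "opening": finger opening in m; "gripper_force": force on a finger pad.
Only numpy, scipy, OpenCV 4.12 (cv2) and the standard library are available. Lean on these libraries where they do the work, as an engineer would, in place of code of your own. Each camera call takes 0.05 s, during which the arm holds its last target. There are 200 camera calls.

## Task

With the closed fingertips, get the balance ready with the dish already on it: first push the marked end of the red rocker on the outlet block fully down to switch the power on, then press the green key fully down until it stays in, and then press the blue key fully down, hold it down for about a second and let it come up again. Keep to this order, do not press the red key, and do not pick up or disturb the dish or anything else on the bench.

Things in the scene. Friction and masses are not known exactly. Their poses are not given: they have to be found in the camera images.
- rocker (a joint): The red rocker's angle (rad): -0.17 = off (marked end up), +0.17 = on (marked end fully down). Friction only: it stays where it is left. About 2 to 3 N on the marked end moves it.
- rocker_on (a point): Point on the top face of the rocker's marked end (white bar), on its centre line, 18 mm from the pivot; moves with the rocker. Red rocker, 56 mm long, 30 mm wide, two 28 mm halves in a shallow V, in a black frame. x runs from the pivot to the marked end (tilting), y across. Off, the point is about 60 mm above the bench; fully on, the marked face lies level, 53 mm up and 5 mm above the frame.
- outlet_block: White outlet block, 250 x 70 x 45 mm high, fixed, right of the balance, with the rocker near its robot end and two round grey sockets; the rocker's marked half is the one next to the sockets. Origin on the bench under the rocker's pivot; x runs along the block from the rocker to the sockets, z up. The pivot is 45 mm up.
- key_green_top (a point): Centre of the top of the green key (round, 28 mm across, in a black collar 44 mm across) on the front panel of the white balance; z up. It is 69 mm above the bench when up, travels 6 mm straight down and stays where it is pushed (friction of 3 N, no spring); down, it still stands 4 mm above its collar.
- key_green (a joint): The green key (power). Its joint reads 0 up and 0.006 (m) fully down. It does not spring back.
- key_blue_top (a point): Centre of the top of the blue key (tare), same size and height as the green key. It springs back when released; fully down (6 mm) takes 5 N. The three keys stand in a row, 55 mm from centre to centre, in an order that changes.
- key_blue (a joint): The blue key. Its joint reads 0 up and 0.006 (m) fully down.
- key_red_top (a point): Centre of the top of the red key, same as the blue key; not to be pressed.
- key_red (a joint): The red key. Its joint reads 0 up and 0.006 (m) fully down.
- balance: White bench balance, 320 mm deep (x), 220 mm wide (y), fixed. Origin on the bench under its centre; the low key panel (55 mm high) is at its -x end, towards the robot; the keys stand 125 mm from the centre along -x. Behind is a 74 mm high deck with a round steel pan (150 mm across, 90 mm high, centred 60 mm along +x).
- dish: Glass dish, 90 mm across, 22 mm high, loose on the pan; origin at the centre of its underside. Leave alone.
- weight: Brass calibration weight with a knob, 30 mm across, 42 mm high, standing loose on the bench to the right of the key panel; origin at its underside. Leave alone.
- jar_a: Small amber jar with black cap, 44 mm across, 62 mm high, left of the balance; origin at its underside. Leave alone.
- jar_b: As jar_a, farther back, with a paper label. Leave alone.
- cream_jar: White jar, 66 mm across, 50 mm high, on the bench at the left; origin at its underside. Leave alone.
- cap_a: Dark red ring-shaped cap, 44 mm across, 16 mm high, on the bench at the left; origin at its underside. Leave alone.
- cap_b: As cap_a. Leave alone.

How it is judged:
By the outcome, as a careful person would: the job done as asked, in the order asked, and still so for the second after the job is handed in, with the robot touching nothing.
It also fails if it takes over 48 s, if anything falls off the work surface, if the arm or the gripper's body presses on something with over 40 N, if the wrist force passes 120 N, or if a joint passes its speed limit or range.

## Working session

There is one attempt and no reset: what is moved stays moved. The work goes in short steps, Python scripts to look and compute and a shell command to move; the robot and the scene stay as the last step left them, time stands still between calls to the robot, and variables do not carry over. Pictures are saved under pics/ and viewed, at most 10 in all, crops included, and the job is handed in when it is done.

```bash
mkdir -p pics
python3 - <<'E'
from plant import *
import cv2
for n in("top","scene"):
    c=get_calibration(n);print(n,c)
    cv2.imwrite(f"pics/{n}0.png",read_camera(n)[:,:,::-1])
print(get_calibration("wrist"))
s=read_state();print(s)
E
```

```text
top {'fx': 546.6889322968292, 'fy': 546.6889322968292, 'cx': 283.13971798869954, 'cy': 216.52087508756125, 'eye': array([0.36138384, 0.07824944, 1.55284061]), 'orientation': array([-2.1447133 ,  2.15258011, -0.13331768])}
scene {'fx': 393.47977562692904, 'fy': 393.47977562692904, 'cx': 276.9489437033554, 'cy': 211.07085920449057, 'eye': array([1.03481191, 0.80454535, 0.80232184]), 'orientation': array([-0.78722526, -2.50102064,  1.21067885])}
{'fx': 325.19226210127806, 'fy': 325.19226210127806, 'cx': 281.65206364474284, 'cy': 209.77485980705745, 'mount': array([[-8.44418313e-04, -9.58277812e-01, -2.85837230e-01,
         7.93538341e-02],
       [ 9.99999521e-01, -6.67925684e-04, -7.14950764e-04,
         6.06370661e-04],
       [ 4.94203427e-04, -2.85837697e-01,  9.58277917e-01,
        -1.65597808e-01],
       [ 0.00000000e+00,  0.00000000e+00,  0.00000000e+00,
         1.00000000e+00]])}
{'t': 0.1, 'q': array([-1.27540936e+00,  1.31080549e-01,  1.48917678e+00,  1.50237713e-06,
        1.52304357e+00, -8.54232837e-02]), 'dq': array([ 0.00023369, -0.00171675, -0.00228503,  0.00058124, -0.00282597,
        0.00048109]), 'joint_torque': array([ 1.02361450e-03, -5.61341965e+01, -4.93097484e+01,  7.70899700e-02,
        2.91054882e-02, -7.11122561e-05]), 'tool_pos': array([ 0.22285619, -0.55650298,  0.2176919 ]), 'orientation': array([-3.08314838e+00, -5.94245840e-01,  2.78687348e-04]), 'force': array([-0.37349772,  0.20881432, -0.19269045]), 'wrist_torque': array([ 0.04092948, -0.03491418, -0.00713789]), 'gripper_force': 0.0, 'opening': 0.09259026377951814}
```

View pics/top0.png

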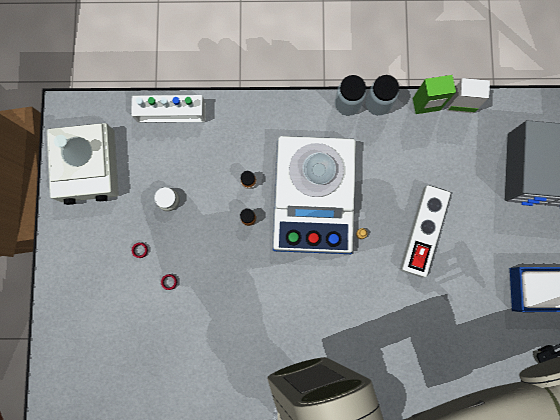

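View pics/scene0.png

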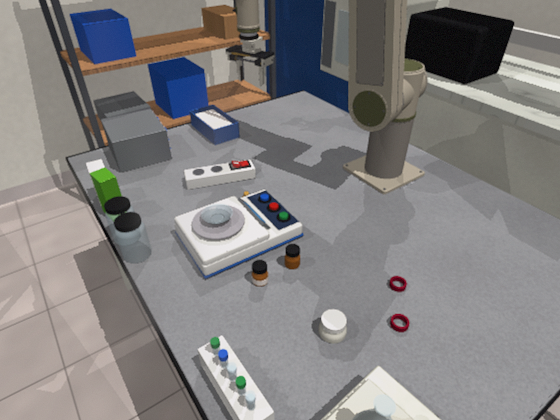

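The top view shows the green key at (293,238), red at (314,238) and blue at (334,239). The rocker is at (421,257), with sockets at (428,227) and (434,205), and the weight is at (362,233). The scene view agrees. Next I'll measure by colour segmentation.

```bash
cat > h.py <<'E'
import numpy as np,cv2
from plant import *
from scipy.spatial.transform import Rotation as R
def ray(n,uv,st=None):
    c=get_calibration(n);u=(np.array(uv)-[c['cx'],c['cy']])/c['fx']
    if n!="wrist": return c['eye'],R.from_rotvec(c['orientation']).apply([*u,1])
    M=c['mount'];th=np.hypot(*u);d=np.r_[u/th*np.sin(th),np.cos(th)]
    Q=R.from_rotvec(st['orientation'])
    return Q.apply(M[:3,3])+st['tool_pos'],Q.apply(M[:3,:3]@d)
def at(n,uv,z,st=None):
    e,d=ray(n,uv,st);return (e+d*(z-e[2])/d[2])
def blobs(im,col,box,amin=15):
    h=cv2.cvtColor(im,cv2.COLOR_RGB2HSV).astype(int);H,S,V=h[...,0],h[...,1],h[...,2]
    hue={'red':(H<8)|(H>172),'green':(H>45)&(H<85),'blue':(H>100)&(H<130)}[col]
    m=(hue&(S>140)&(V>(110 if col!='green' else 70))).astype(np.uint8)
    k=np.zeros_like(m);x0,y0,x1,y1=box;k[y0:y1,x0:x1]=1
    n,_,s,c=cv2.connectedComponentsWithStats(m*k)
    return [(c[i].round(1),s[i].tolist()) for i in range(1,n) if s[i][4]>=amin]
E
python3 - <<'E'
from h import *
im=read_camera("top");sc=read_camera("scene")
for col in('green','red','blue'):
    for c,s in blobs(im,col,(275,222,440,275)): print('top',col,c,s,at("top",c,.069).round(4),at("top",c,.055).round(4))
    for c,s in blobs(sc,col,(220,155,300,225),6): print('scene',col,c,s,at("scene",c,.069).round(4))
for p in((428,227),(434,205)):print(at("top",p,.045))
print(at("top",(362,233),.042))
a=cv2.resize(im[180:285,270:450],None,fx=4,fy=4,interpolation=cv2.INTER_CUBIC);cv2.imwrite("pics/c1.png",a[:,:,::-1])
E
```

```text
top green [292.9 236.7] [288, 232, 11, 10, 82] [0.5039 0.0646 0.069 ] [0.5053 0.0645 0.055 ]
scene green [283.1 215.2] [279, 212, 9, 8, 61] [0.51   0.0697 0.069 ]
top red [313.1 237.5] [308, 233, 11, 10, 81] [0.5015 0.0096 0.069 ] [0.5028 0.0089 0.055 ]
top red [419.4 257.1] [412, 246, 17, 22, 198] [ 0.4472 -0.2773  0.069 ] [ 0.448  -0.2807  0.055 ]
scene red [240.6 163.7] [232, 161, 17, 7, 65] [ 0.4652 -0.2524  0.069 ]
scene red [273.4 205.5] [269, 202, 9, 8, 51] [0.5069 0.0143 0.069 ]
top blue [333.2 238.4] [328, 234, 11, 10, 81] [ 0.4988 -0.0451  0.069 ] [ 0.5001 -0.0462  0.055 ]
scene blue [264.2 196.5] [260, 193, 9, 8, 51] [ 0.5044 -0.0406  0.069 ]
scene blue [257.5 215.5] [253, 211, 10, 10, 10] [0.5726 0.0271 0.069 ]
[ 0.53170602 -0.30981939  0.045     ]
[ 0.5932524  -0.32882521  0.045     ]
[ 0.51604881 -0.12733963  0.042     ]
```

View pics/c1.png

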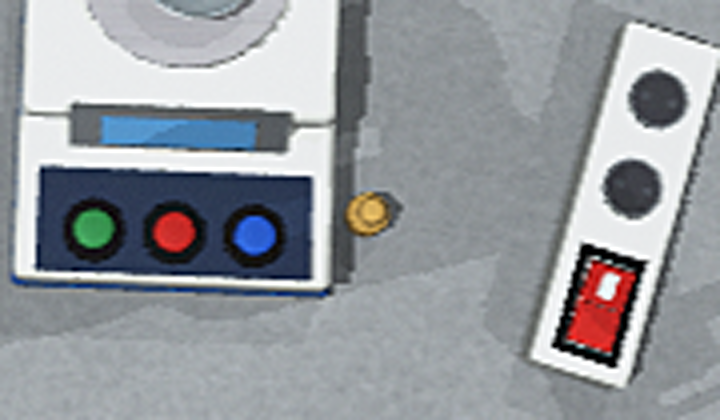

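The crop confirms the key order: green, red, blue from left to right, 55 mm apart. The white bar is at pixel (422,252), at the socket end. The top and scene cameras differ by about 5 mm, so I'll refine with the wrist camera from a hover.

```bash
cat >> h.py <<'E'
def row(pos,yaw):
    "row values from the measured pose to pos with the tool down, tool x at yaw (deg)"
    s=read_state();Q=R.from_rotvec(s['orientation'])
    T=R.from_euler('z',yaw,degrees=True)*R.from_euler('x',180,degrees=True)
    print('now',s['t'],s['tool_pos'].round(4),'yaw',np.degrees(np.arctan2(*Q.as_matrix()[1::-1,0])).round(2),'F',s['force'].round(1))
    print('row',(Q.inv().apply(np.array(pos)-s['tool_pos'])/.5).round(4),((Q.inv()*T).as_rotvec()/(np.pi/2)).round(4))
E
python3 - <<'E'
from h import *
m=at("top",(422,251.75),.060);p=at("top",(420.2,256),.047);print(m,p)
row([.463,-.286,.16],-17)
E
```

```text
[ 0.46221291 -0.28706402  0.06      ] [ 0.45143578 -0.28488586  0.047     ]
now 0.2 [ 0.2229 -0.5567  0.218 ] yaw 21.82 F [ 0.6 -0.   0.9]
row [ 0.647  -0.324   0.1164] [-7.000e-04  2.000e-04  4.313e-01]
```

```bash
python3 -m crank '[[[-1,0.13,-0.065,0.02,0,0,0.1],[-1,0.26,-0.13,0.04,0,0,0.2],[-1,0.39,-0.195,0.07,0,0,0.3],[-1,0.52,-0.26,0.1,0,0,0.4],[-1,0.647,-0.324,0.1164,0,0,0.4313]]]'
python3 -m crank '[[[-1,0,0,0,0,0,0],[-1,0,0,0,0,0,0],[-1,0,0,0,0,0,0],[-1,0,0,0,0,0,0],[-1,0,0,0,0,0,0]]]'
python3 - <<'E'
from h import *
row([.463,-.286,.16],-17)
cv2.imwrite("pics/w1.png",read_camera("wrist")[:,:,::-1])
E
```

```text
t: 0.82
tool_pos: [0.4285, -0.3246, 0.1677]
orientation: [-3.106, 0.47, 0.0]
force: [0.7, -0.0, -0.1]
opening: 0.0479
gripper_force: 0.0
t: 1.45
tool_pos: [0.4272, -0.3272, 0.1685]
orientation: [3.107, -0.467, 0.0]
force: [-0.1, -0.7, -0.0]
opening: 0.0013
gripper_force: 0.0
now 1.45 [ 0.4272 -0.3272  0.1685] yaw -17.08 F [-0.1 -0.7 -0. ]
row [ 0.0441 -0.0999  0.017 ] [ 0.0001 -0.0002 -0.0009]
```

View pics/w1.png

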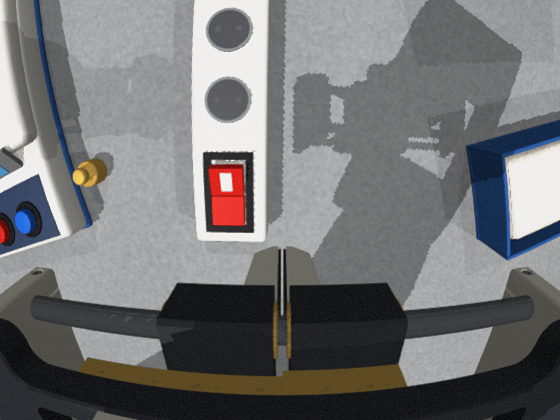

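The wrist view shows the rocker with its white bar at (226,182) and the crease at (228,195). The sockets are at (228,101) and (229,31), and the fingers are shut.

Run:
```python
from h import *
s=read_state();im=read_camera("wrist")
for c,t in blobs(im,'red',(190,140,270,240)):print(c,t)
A=at("wrist",(228.3,30.5),.045,s);B=at("wrist",(228.3,100.5),.045,s)
print('sock',A,B,np.degrees(np.arctan2(*(A-B)[1::-1])))
print('bar',at("wrist",(226,182),.060,s),'crease',at("wrist",(228,195.5),.053,s))
for p in((204,153),(252,153),(204,231),(253,231)):print('frame',at("wrist",p,.048,s))
f=np.mean([at("wrist",p,.048,s) for p in((204,153),(252,153),(204,231),(253,231))],0);print(f)
```

```text
[227.4 196.1] [208, 164, 37, 62, 1802]
sock [ 0.59255009 -0.32923229  0.045     ] [ 0.53080864 -0.31029222  0.045     ] -17.054146702740642
bar [ 0.46351915 -0.28820214  0.06      ] crease [ 0.45025387 -0.28419442  0.053     ]
frame [ 0.49317713 -0.2749417   0.048     ]
frame [ 0.47957414 -0.31627844  0.048     ]
frame [ 0.42344067 -0.24870207  0.048     ]
frame [ 0.40986132 -0.29403948  0.048     ]
[ 0.45151331 -0.28349042  0.048     ]
```

Good agreement: the pivot is at about (0.4515,-0.284), yaw -17°, and the press point is (0.468,-0.289). I'll move above it.

Run:
```python
from h import *
row([.468,-.289,.08],-17)
```

```text
now 1.55 [ 0.4274 -0.3269  0.1684] yaw -17.05 F [-0.6 -0.1 -0. ]
row [ 0.0554 -0.0963  0.1769] [ 0.     -0.0001 -0.0006]
```

```bash
python3 -m crank '[[[-1,0.025,-0.048,0.05,0,0,0],[-1,0.0554,-0.0963,0.1,0,0,0],[-1,0.0554,-0.0963,0.15,0,0,0],[-1,0.0554,-0.0963,0.177,0,0,0],[-1,0.0554,-0.0963,0.177,0,0,0]]]'
python3 - <<'E'
from h import *
row([.468,-.289,.053],-17)
cv2.imwrite("pics/w2.png",read_camera("wrist")[120:330,140:420,::-1].repeat(2,0).repeat(2,1))
E
```

```text
t: 2.17
tool_pos: [0.4674, -0.2882, 0.0789]
orientation: [-3.106, 0.465, 0.003]
force: [0.2, 0.0, 0.6]
opening: 0.0002
gripper_force: 0.0
now 2.175 [ 0.4674 -0.2882  0.0789] yaw -17.02 F [0.2 0.  0.6]
row [0.0017 0.0012 0.0518] [-0.0004  0.0013 -0.0002]
```

View pics/w2.png

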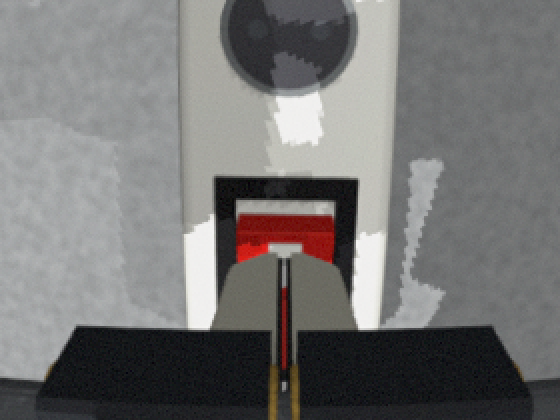

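The fingers sit centred over the rocker, at crop column 285, and just in front of the far end of the marked half. I'll push down in stages.

```bash
python3 -m crank '[[[-1,0.0017,0.0012,0.02,0,0,0],[-1,0.0017,0.0012,0.035,0,0,0],[-1,0.0017,0.0012,0.044,0,0,0],[-1,0.0017,0.0012,0.05,0,0,0],[-1,0.0017,0.0012,0.05,0,0,0]]]'
```

```text
t: 2.85
tool_pos: [0.4688, -0.2893, 0.0548]
orientation: [3.107, -0.464, -0.0]
force: [2.0, -0.3, 2.5]
opening: 0.0005
gripper_force: 1.0
```

Contact, and the rocker is moving at 2.5 N. I'll continue to the stop.

```bash
python3 -m crank '[[[-1,0,0,0.002,0,0,0],[-1,0,0,0.003,0,0,0],[-1,0,0,0.004,0,0,0],[-1,0,0,0.005,0,0,0],[-1,0,0,0.005,0,0,0]]]'
```

```text
t: 3.48
tool_pos: [0.4691, -0.2894, 0.0531]
orientation: [3.107, -0.464, 0.0]
force: [-0.2, 0.9, 8.1]
opening: 0.0003
gripper_force: 4.3
```

```bash
python3 -m crank '[[[-1,0,0,0.002,0,0,0],[-1,0,0,0.003,0,0,0],[-1,0,0,0.004,0,0,0],[-1,0,0,0.004,0,0,0],[-1,0,0,0.004,0,0,0]]]'
```

```text
t: 4.1
tool_pos: [0.4692, -0.2895, 0.0529]
orientation: [3.107, -0.464, 0.0]
force: [-7.4, 5.7, 24.4]
opening: 0.0009
gripper_force: 12.2
```

That's firmly on the stop: 24 N at z = 52.9 mm. I'll go up and then to a hover near the keys.

```bash
python3 -m crank '[[[-1,0,0,-0.05,0,0,0],[-1,0,0,-0.12,0,0,0],[-1,-0.05,0,-0.2,0,0,0],[-1,-0.1,0,-0.2,0,0,0],[-1,-0.1,0,-0.2,0,0,0]]]'
python3 - <<'E'
from h import *
cv2.imwrite("pics/w3.png",read_camera("wrist")[0:300,100:500,::-1].repeat(2,0).repeat(2,1))
row([.43,.0,.16],-2.7)
E
```

```text
t: 4.72
tool_pos: [0.4198, -0.2741, 0.15]
orientation: [-3.106, 0.465, 0.002]
force: [0.1, -0.7, -0.2]
opening: 0.0007
gripper_force: 0.0
now 4.775 [ 0.4205 -0.2743  0.1497] yaw -17.03 F [ 0.2  0.6 -0.3]
row [-0.1424 -0.5301 -0.0201] [-0.0004  0.0007 -0.1592]
```

View pics/w3.png

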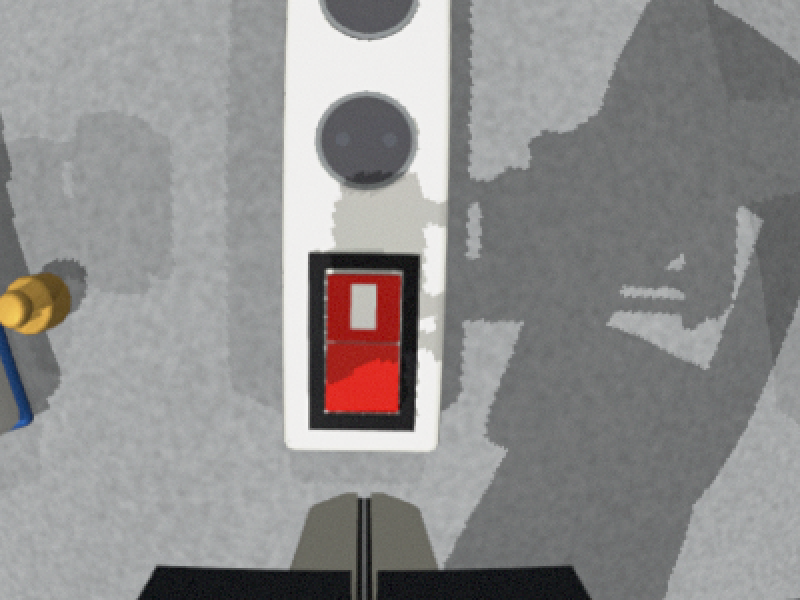

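The rocker is on: the marked half, bar at crop (364,306), now lies level and shows foreshortening gone. Next I'll hover in front of the keys.

```bash
python3 -m crank '[[[-1,-0.03,-0.115,-0.02,0,0,-0.04],[-1,-0.06,-0.23,-0.02,0,0,-0.08],[-1,-0.09,-0.34,-0.02,0,0,-0.12],[-1,-0.115,-0.43,-0.02,0,0,-0.159],[-1,-0.142,-0.53,-0.02,0,0,-0.159]]]'
python3 -m crank '[[[-1,0,0,0,0,0,0],[-1,0,0,0,0,0,0],[-1,0,0,0,0,0,0],[-1,0,0,0,0,0,0],[-1,0,0,0,0,0,0]]]'
python3 - <<'E'
from h import *
s=read_state();im=read_camera("wrist")
cv2.imwrite("pics/w4.png",im[:,:,::-1])
for col in('green','red','blue'):
    for c,t in blobs(im,col,(100,60,460,290),150):print(col,c,t,at("wrist",c,.069,s).round(4))
E
```

```text
t: 5.4
tool_pos: [0.4306, 0.0012, 0.1596]
orientation: [-3.141, 0.073, 0.002]
force: [1.3, -0.0, -0.0]
opening: 0.0005
gripper_force: 0.0
t: 6.02
tool_pos: [0.4307, -0.0013, 0.1604]
orientation: [3.141, -0.076, -0.0]
force: [0.3, 0.2, -0.4]
opening: 0.0005
gripper_force: 0.0
green [197.4 129.9] [182, 114, 32, 33, 844] [0.5035 0.0621 0.069 ]
red [264.7 127.9] [248, 111, 34, 34, 909] [0.5011 0.008  0.069 ]
blue [334.1 128. ] [318, 112, 33, 34, 868] [ 0.4988 -0.0466  0.069 ]
```

View pics/w4.png

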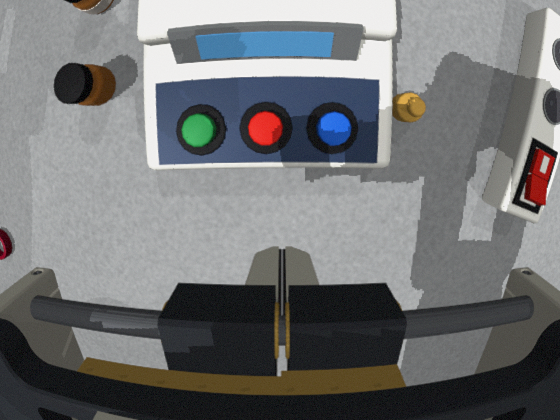

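The keys are at (197,130) green, (265,128) red and (334,128) blue, and the wrist and top views agree to within 2 mm. Going above green.

Run:
```python
from h import *
row([.5035,.063,.085],-2.5)
```

```text
now 6.075 [ 0.4307 -0.0011  0.1604] yaw -2.76 F [-0.5  0.8  0.3]
row [ 0.1393 -0.1351  0.1508] [-0.     -0.     -0.0029]
```

```bash
python3 -m crank '[[[-1,0.06,-0.06,0,0,0,0],[-1,0.11,-0.11,0.03,0,0,0],[-1,0.1393,-0.1351,0.08,0,0,0],[-1,0.1393,-0.1351,0.14,0,0,0],[-1,0.1393,-0.1351,0.15,0,0,0]]]'
python3 -m crank '[[[-1,0,0,0.015,0,0,0],[-1,0,0,0.028,0,0,0],[-1,0,0,0.034,0,0,0],[-1,0,0,0.04,0,0,0],[-1,0,0,0.04,0,0,0]]]'
python3 -c "
from h import *
row([.5035,.063,.0625],-2.76)"
```

```text
t: 6.7
tool_pos: [0.5015, 0.0636, 0.083]
orientation: [3.14, -0.074, -0.007]
force: [0.4, -0.5, 0.2]
opening: 0.0001
gripper_force: 0.0
t: 7.32
tool_pos: [0.5037, 0.0636, 0.0656]
orientation: [-3.141, 0.074, -0.001]
force: [-0.2, 0.1, -0.1]
opening: 0.0006
gripper_force: 0.1
now 7.325 [0.5037 0.0636 0.0656] yaw -2.69 F [-0.2  0.1 -0.1]
row [-0.0003  0.0013  0.0061] [-0.     -0.0004  0.0007]
```

```bash
python3 -m crank '[[[-1,0,0,0.002,0,0,0],[-1,0,0,0.004,0,0,0],[-1,0,0,0.006,0,0,0],[-1,0,0,0.007,0,0,0],[-1,0,0,0.007,0,0,0]]]'
```

```text
t: 7.95
tool_pos: [0.5038, 0.0637, 0.0631]
orientation: [3.141, -0.074, 0.001]
force: [-4.3, 0.3, 12.5]
opening: 0.0004
gripper_force: 6.3
```

```bash
python3 -m crank '[[[-1,0,0,0.001,0,0,0],[-1,0,0,0.002,0,0,0],[-1,0,0,0.002,0,0,0],[-1,0,0,0.002,0,0,0],[-1,0,0,0.002,0,0,0]]]'
python3 -m crank '[[[-1,0,0,-0.02,0,0,0],[-1,0,0,-0.06,0,0,0],[-1,0,0,-0.12,0,0,0],[-1,0,0,-0.16,0,0,0],[-1,0,0,-0.16,0,0,0]]]'
python3 -c "
from h import *
row([.4985,-.0465,.12],-2.6)
row([.4985,-.0465,.085],-2.6)"
```

```text
t: 8.57
tool_pos: [0.5039, 0.0637, 0.0629]
orientation: [3.141, -0.074, 0.001]
force: [-9.2, -1.3, 20.1]
opening: 0.0008
gripper_force: 10.2
t: 9.2
tool_pos: [0.5047, 0.0638, 0.1426]
orientation: [-3.14, 0.074, -0.006]
force: [0.1, -0.2, -0.1]
opening: 0.0005
gripper_force: 0.0
now 9.2 [0.5047 0.0638 0.1426] yaw -2.68 F [ 0.1 -0.2 -0.1]
row [-0.0023  0.221   0.045 ] [-0.0003 -0.0023 -0.0009]
now 9.2 [0.5047 0.0638 0.1426] yaw -2.68 F [ 0.1 -0.2 -0.1]
row [-0.0026  0.2211  0.115 ] [-0.0003 -0.0023 -0.0009]
```

Green is on its stop: 20 N at z = 62.9 mm. Now blue.

```bash
python3 -m crank '[[[-1,0,0.08,0,0,0,0],[-1,-0.002,0.16,0,0,0,0],[-1,-0.0026,0.221,0.03,0,0,0],[-1,-0.0026,0.221,0.09,0,0,0],[-1,-0.0026,0.221,0.115,0,0,0]]]'
python3 -m crank '[[[-1,0,0,0.01,0,0,0],[-1,0,0,0.02,0,0,0],[-1,0,0,0.02,0,0,0],[-1,0,0,0.02,0,0,0],[-1,0,0,0.02,0,0,0]]]'
python3 -c "
from h import *
row([.4985,-.0465,.0628],-2.6)"
```

```text
t: 9.82
tool_pos: [0.4947, -0.0465, 0.0802]
orientation: [-3.14, 0.075, 0.007]
force: [0.8, 1.2, -0.0]
opening: 0.0004
gripper_force: 0.0
t: 10.45
tool_pos: [0.4973, -0.0466, 0.0739]
orientation: [3.141, -0.074, 0.002]
force: [-0.3, 0.7, 0.2]
opening: 0.0004
gripper_force: 0.0
now 10.45 [ 0.4973 -0.0466  0.0739] yaw -2.68 F [-0.3  0.7  0.2]
row [ 0.0023 -0.0003  0.0222] [ 0.0001 -0.0006 -0.0009]
```

```bash
python3 -m crank '[[[-1,0.002,0,0.01,0,0,0],[-1,0.002,0,0.018,0,0,0],[-1,0.002,0,0.025,0,0,0],[-1,0.002,0,0.027,0,0,0],[-1,0.002,0,0.027,0,0,0]]]'
```

```text
t: 11.08
tool_pos: [0.4988, -0.0468, 0.0629]
orientation: [3.14, -0.073, 0.002]
force: [-12.3, 2.6, 29.3]
opening: 0.0006
gripper_force: 14.6
```

On the stop, the same depth as green. I'll hold briefly, then release.

```bash
python3 -m crank '[[[-1,0,0,0,0,0,0],[-1,0,0,0,0,0,0],[-1,0,0,0,0,0,0],[-1,0,0,0,0,0,0],[-1,0,0,0,0,0,0]]]'
python3 -m crank '[[[-1,0,0,0,0,0,0],[-1,0,0,-0.04,0,0,0],[-1,0,0,-0.1,0,0,0],[-1,0,0,-0.16,0,0,0],[-1,0,0,-0.18,0,0,0]]]'
python3 -m crank '[[[-1,-0.06,0,0,0,0,0],[-1,-0.12,-0.03,0,0,0,0],[-1,-0.14,-0.06,0,0,0,0],[-1,-0.14,-0.1,0,0,0,0],[-1,-0.14,-0.1,0,0,0,0]]]'
python3 - <<'E'
from h import *
s=read_state();im=read_camera("wrist");print(s['t'],s['tool_pos'])
cv2.imwrite("pics/w5.png",im[:,:,::-1])
for col in('green','red','blue'):
    for c,t in blobs(im,col,(100,60,460,290),150):print(col,c,t,at("wrist",c,.069,s).round(4),at("wrist",c,.063,s).round(4))
E
```

```text
t: 11.7
tool_pos: [0.4988, -0.0468, 0.0629]
orientation: [3.14, -0.073, 0.002]
force: [-11.4, 1.4, 28.8]
opening: 0.0004
gripper_force: 14.5
t: 12.32
tool_pos: [0.4989, -0.0469, 0.1515]
orientation: [3.14, -0.074, 0.004]
force: [0.6, 0.2, -0.7]
opening: 0.0004
gripper_force: 0.0
t: 12.95
tool_pos: [0.4304, 0.0077, 0.1494]
orientation: [-3.141, 0.07, 0.0]
force: [0.8, -0.1, -0.3]
opening: 0.0001
gripper_force: 0.0
12.95 [0.43042371 0.00769046 0.14941951]
green [207.1 128.6] [191, 112, 33, 34, 890] [0.5037 0.0607 0.069 ] [0.5035 0.0621 0.063 ]
red [276.2 127.2] [259, 110, 36, 35, 988] [0.5012 0.008  0.069 ] [0.501  0.0081 0.063 ]
blue [347.9 128.3] [330, 111, 36, 35, 939] [ 0.4988 -0.0463  0.069 ] [ 0.4985 -0.0475  0.063 ]
```

View pics/w5.png

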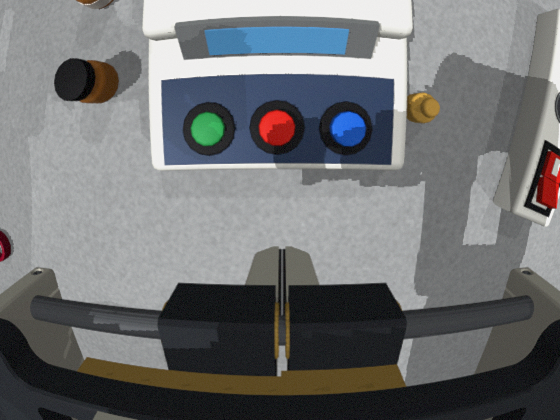

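The green key at (207,129) reads smaller and lower, consistent with being down. Blue at (348,128) and red at (276,127) are up, the rocker is on, and the weight and jar haven't moved. The arm is clear, so I'm handing in.

```bash
python3 -c "
from plant import close_job
print(close_job())"
```

```text
the job is handed in; nothing more can be done
None
```

The job is handed in after about 13 s: I pushed the rocker fully on, pressed the green key down and it stayed in, then held the blue key down for about a second and let it come up, in that order; the red key was not pressed, and nothing else looked disturbed in the last wrist picture (the dish was out of its view).

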